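# Seat and clamp a brass rail offcut in the vee cradle on the cafe counter

### The job

Two brass rail offcuts wait on the loading shelves either side of the vee cradle. Push the thicker one inward so that it rolls, without being lifted, down its shelf into the vee; once it has settled there by itself and you have let go of it, swing the clamp arm down until its rubber pad rests on the rail. Leave the thinner rail where it lies.

Things in the scene. Friction and masses are not known exactly. Their poses are not given: they have to be found in the camera images.
- thick_rail: Thicker polished brass tube (friction 0.35), 40 mm across, 140 long, 0.25 kg, loose. Origin mid-axis, x along axis. Starts parallel to the vee on either shelf, at cradle y = +-108 mm, axis at z = 67, between ridges 2 mm high at y = +-98 and +-118; about 2 N inward rolls it over the inner ridge, then it rolls into the vee by itself. Settled there: axis y = 0, z = 43. Beyond y = +-135 is free space to reach behind it.
- thin_rail: Thinner brass tube, 25 mm across, 140 mm long, loose, lying on the other shelf. Origin mid-axis, x along its axis. To be left alone.
- cradle: Fixed plywood cradle, 240 x 270 mm. Origin on the counter under the vee's middle; x along the vee to the clamp hinge, y across, z up. Steel 90-degree vee, x -55 to 55 mm, bottom z = 15, edges y = +-26, z = 41. Each side a shelf, x -75 to 75: slopes up to z = 47 at y = +-94, then flat to +-135. Clamp hinge axis along y at x = 115, z = 78, between cheeks (y +-20, up to z = 90).
- clamp_arm (a joint): Angle (rad) of the aluminium clamp arm: bar 24 mm wide, 10 thick, 150 long from the hinge, over the vee at cradle y = 0, rubber pad below it 85 mm from the hinge. 0: level, pointing to cradle -x, top at z = 83 mm, pad just touching the settled thick tube; positive: raised (starts 0.6 to 0.95). Stiff hinge, stays where left; about 5 N straight down at cradle x = 40 mm swings it shut. Empty it drops to -0.2.
There are look-alikes about, which are no part of the job. Leave any white look-alike of the thick_rail alone.

How it is judged:
By the outcome, as a careful person would: the job done as asked, in the order asked, and still so for the second after the job is handed in, with the robot touching nothing.
It also fails if it takes over 42 s, if anything falls off the work surface, if the arm or the gripper's body presses on something with over 40 N, if the wrist force passes 120 N, or if a joint passes its speed limit or range.

### The arm

A 7-joint arm with a two-finger parallel gripper is mounted at the origin on the work surface. World frame = base frame: x ahead of the robot, y to its left, z up, the work surface at z = 0. Lengths are in m, angles in degrees, forces in N, time in s.
With the tool pointing down it reaches from about 0.425 to 0.875 m from the base axis. Payload 4.7 kg.
Tool frame: the origin (TCP) lies midway between the tips of the shut fingers; the grasp point (between the pads) lies 19 mm behind it; z points along the fingers, y is the line along which they close (so a half turn about z gives the same grasp; the last joint's range is limited). The gripper opens to 87 mm and grips with 3 to 60 N. Pads are 19 mm wide; open, the fingers measure 117 mm over their backs; the gripper's body (75 mm by 190 mm) begins 51 mm behind the grasp point.
Start: joints at [-64.337, 18.392, -4.016, 83.108, 1.295, 78.541, -3.26], TCP at [0.273, 0.59, 0.223] pointing down, gripper open.
Joint ranges: [-163.93, 163.93], [-17.29, 119.83], [-79.2, 71.16], [3.27, 140.29], [-89.18, 269.18], [5.43, 117.66], [-154.24, 154.24]. Speed limits (degrees/s): [147.25, 147.25, 180, 180, 180, 180, 180].

### API

Orientations are given as [roll, pitch, yaw] about the fixed x, y, z axes, in that order (R = Rz(yaw) Ry(pitch) Rx(roll)).
In Python, from cell import env, viewer, boxes_of, masks_of gives the robot as it stands. The module is installed in compiled form; this text tells all that it offers.
- The arm moves only by the tool apply_moves, never from a script. Its argument "moves" is a list of rows, each a list of 7 numbers: the shift along the tool's x, y, z scaled (see below), then the turn, a rotation vector about the tool's x, y, z scaled (see below), then the opening, from 0 (shut) to 1 (fully open). A call has 1 to 20 rows; each row is the pose to reach, as a shift and turn from the pose commanded when the call began, along the tool's axes at that moment; what a row does not reach only later rows make up. The controller multiplies each number of a shift by 0.2 m and each number of a turn by 1.5 rad. A row lasts 1/10 s, in which the tool goes at most 50 mm and 8.59 degrees, less where a joint would pass 70% of its speed; a pose out of reach is approached as far as the arm can. A call with a number of a shift or a turn outside -1 to 1 is refused whole. A call with a gripper value outside its range is refused whole. The fingers move at their own pace and stop on an object; "grip_force" is the grip in N (left out, the last holds). Time passes only in rows, so rows that repeat a pose let the fingers close. It gives the time, the measured TCP pose, the force, the opening and the grip force at its end, in the units of the state.
- env.get_obs(): the state, without advancing time (a new reading comes with each control period).
- viewer.read_camera(name): name is "side" or "top"; returns the picture (420x560x3 uint8, red, green, blue); there is no depth.
- viewer.get_calibration(name): a dict with "fov_y" (degrees; the focal length in pixels is half the picture's height over the tangent of half this angle, whatever the lens; pixels are square), "cx", "cy" (the principal point, pixels), "position" and "orientation" of the camera in the world. Camera axes: x right, y up, looking along -z (the intrinsics and any distortion apply to the point x, -y, -z); pixel columns grow to the right and rows downward; lengths in m; the calibration is good to about 2 mm. A picture is of the moment at which its call begins. get_calibration takes no time and is no camera call.
- env.sign_off(): hands the job in; it is judged then, once.
Trained networks look in the newest picture that a camera, given by its name, has taken for a name from the list of things; names that differ only in an ending like _2 or _b are one class to them, and where a whole thing is asked for, a point or a joint stands for the part that bears it (a point fixed in the world has none). Each returns a list of dicts, best first, with "conf" (0 to 1); they miss things now and then, are a little off and sometimes report something else, mostly with a low value. They report only what shows in the picture. A call takes as long as a camera call. They do not tell look-alikes from the thing itself.
- boxes_of(camera, target): "location" ([column, row] in pixels, amid what is visible of it).
- masks_of(camera, target): "pixels" (420x560 bool, what is visible of it) and "location" ([column, row] in pixels, amid what is visible of it).
The state is a dict: "time_s": time; "qpos": joint angles; "joint_velocities": joint speeds; "effort": joint torques, N m; "tool_pos": TCP position; "tool_rot": TCP orientation; "force": force on the tool from outside, world axes, zero at the start; "wrist_torque": the same for the moment, N m; "grip_width": finger opening in m; "grasp_force": force on a finger pad.
Only numpy, scipy, OpenCV 4.12 (cv2) and the standard library are available. Lean on these libraries where they do the work, as an engineer would, in place of code of your own. Each camera call takes 0.05 s, during which the arm holds its last target. There are 200 camera calls.

## Working session

There is one attempt and no reset: what is moved stays moved. The work goes in short steps, Python scripts to look and compute and a tool call to move; the robot and the scene stay as the last step left them, time stands still between calls to the robot, and variables do not carry over. Pictures are saved under pics/ and viewed, at most 10 in all, crops included, and the job is handed in when it is done.

Besides the shell and the picture viewer there is one more tool, called after "Request:" in YAML: its name, and indented under it one key for each argument. apply_moves: Moves the arm, as the interface text tells. Shifts and turns lie within -1 to 1; 1 stands for 0.2 m of shift or 1.5 rad of turn. Its arguments: {"type":"object","properties":{"moves":{"type":"array","items":{"type":"array","items":{"type":"number","minimum":-1,"maximum":1}}},"grip_force":{"type":"number"}},"required":["moves"]}

```bash
mkdir -p pics
python3 - <<'E'
from cell import env, viewer, boxes_of, masks_of
import cv2,numpy as np
for c in("side","top"):
    im=viewer.read_camera(c); cv2.imwrite(f"pics/{c}0.png",im[...,::-1])
    print(viewer.get_calibration(c))
    for t in("thick_rail","thin_rail","cradle","clamp_arm"):
        for d in boxes_of(c,t): print(c,t,round(d["conf"],2),np.round(d["location"],1))
o=env.get_obs(); print(o["tool_pos"],o["tool_rot"],o["time_s"],o["force"])
E
```

```text
{'fov_y': 57.01042009527704, 'cx': 278.8557053900792, 'cy': 206.6754122106627, 'position': array([0.29752844, 0.44469773, 0.58911854]), 'orientation': array([  45.9736071 ,   -0.96476195, -154.99913298])}
side thick_rail 0.84 [302.9 160.1]
side thick_rail 0.72 [383.6 211.7]
side thick_rail 0.56 [277.2 185.4]
side thin_rail 0.82 [223.8 262.3]
side cradle 0.8 [240.8 238.7]
side clamp_arm 0.88 [223.1 184.1]
{'fov_y': 56.39695371224834, 'cx': 271.2258363300081, 'cy': 211.32491728250199, 'position': array([ 0.37649177, -0.0394499 ,  0.72347304]), 'orientation': array([ 11.37059956,   0.25958893, -89.86511181])}
top thick_rail 0.89 [311.5 186.8]
top thick_rail 0.8 [356.3 316.2]
top thick_rail 0.59 [395.  187.2]
top thin_rail 0.85 [188.9 188.5]
top cradle 0.66 [250.6 183.8]
top clamp_arm 0.87 [249.4 141.7]
[0.27322736 0.58978168 0.22256887] [1.79998474e+02 1.81610851e-03 1.55146910e+02] 0.5 [ 0.74951421 -0.02350987  0.38231088]
```

View pics/side0.png

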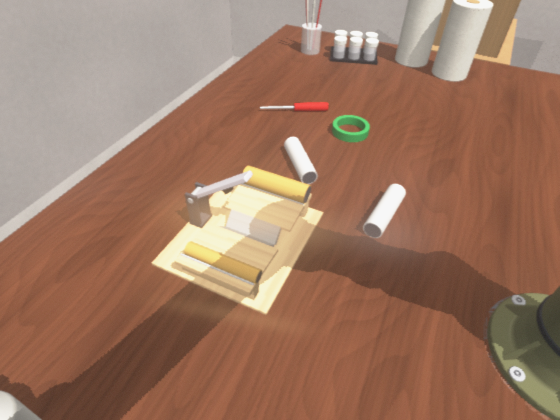

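View pics/top0.png

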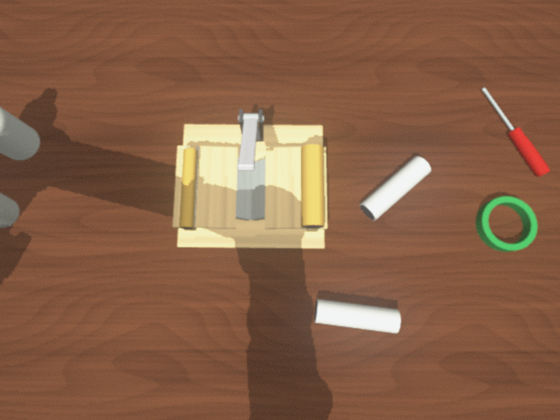

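The thick brass rail is at (312,187) in the top view, on the world −y shelf. The thin one is at (189,188), the clamp hinge is near (250,118), and the white look-alikes at (395,187) and (356,316) are to be left alone.

```bash
cat > h.py <<'E'
from cell import env, viewer, boxes_of, masks_of
import cv2,numpy as np
from scipy.spatial.transform import Rotation as R
from scipy.optimize import least_squares
def cam(c):
    k=viewer.get_calibration(c); return k,210/np.tan(np.radians(k["fov_y"]/2)),R.from_euler("xyz",k["orientation"],degrees=True).as_matrix()
def ray(c,p,z):
    k,f,M=cam(c); d=M@[(p[0]-k["cx"])/f,-(p[1]-k["cy"])/f,-1]
    return k["position"]+d*(z-k["position"][2])/d[2]
def proj(c,P):
    k,f,M=cam(c); q=(np.atleast_2d(P)-k["position"])@M
    return np.c_[k["cx"]+f*q[:,0]/-q[:,2],k["cy"]+f*q[:,1]/q[:,2]]
E
python3 - <<'E'
from h import *
for c in("top","side"):
    viewer.read_camera(c)
    for t,z in(("thick_rail",.067),("thin_rail",.0595)):
        for d in masks_of(c,t):
            m=d["pixels"].astype(np.uint8); r=cv2.minAreaRect(cv2.findNonZero(m)); b=cv2.boxPoints(r)
            e=np.linalg.norm(b-np.roll(b,-1,0),axis=1); i=int(e.argmin())
            a=(b[i]+b[(i+1)%4])/2; q=(b[(i+2)%4]+b[(i+3)%4])/2
            A,Q=ray(c,a,z),ray(c,q,z); v=A-Q
            print(c,t,round(d["conf"],2),np.round(r[0]),"mid",np.round((A+Q)/2,4),"len",round(np.linalg.norm(v),3),"yaw",round(np.degrees(np.arctan2(v[1],v[0])),1))
# base plate / hinge guesses
for p in((184,125),(322,125),(326,247),(178,247)): print(p,np.round(ray("top",p,.008),4))
for p in((175,147),(326,147),(328,228),(174,228)): print(p,np.round(ray("top",p,.047),4))
E
```

```text
top thick_rail 0.89 [358. 316.] mid [ 0.3359 -0.1767  0.067 ] len 0.14 yaw 83.2
top thick_rail 0.86 [395. 187.] mid [ 0.5518 -0.2514  0.067 ] len 0.146 yaw -49.2
top thick_rail 0.67 [312. 186.] mid [ 0.5541 -0.1067  0.067 ] len 0.152 yaw -1.0
top thin_rail 0.83 [188. 188.] mid [0.5528 0.1091 0.0595] len 0.142 yaw -0.6
side thick_rail 0.96 [276. 184.] mid [ 0.5541 -0.1074  0.067 ] len 0.15 yaw -0.1
side thick_rail 0.93 [300. 160.] mid [ 0.5429 -0.2095  0.067 ] len 0.167 yaw -49.2
side thick_rail 0.76 [384. 210.] mid [ 0.33   -0.1352  0.067 ] len 0.168 yaw -97.6
side thin_rail 0.57 [223. 262.] mid [0.553  0.1093 0.0595] len 0.149 yaw 179.2
side thin_rail 0.52 [223. 186.] mid [ 0.6509 -0.0618  0.0595] len 0.129 yaw -125.9
(184, 125) [0.692  0.1348 0.008 ]
(322, 125) [ 0.6921 -0.1344  0.008 ]
(326, 247) [ 0.454  -0.1362  0.008 ]
(178, 247) [0.4535 0.1347 0.008 ]
(175, 147) [0.632  0.1397 0.047 ]
(326, 147) [ 0.6321 -0.1355  0.047 ]
(328, 228) [ 0.483  -0.1352  0.047 ]
(174, 228) [0.4825 0.1339 0.047 ]
```

Request:
apply_moves:
  moves:
    - [-0.99,-0.36,-0.4,0,0,0.758,0.4]
    - [-0.99,-0.36,-0.4,0,0,0.758,0.4]
    - [-0.99,-0.36,-0.4,0,0,0.758,0.4]
    - [-0.99,-0.36,-0.4,0,0,0.758,0.4]
    - [-0.99,-0.36,-0.4,0,0,0.758,0.4]
    - [-0.99,-0.36,-0.4,0,0,0.758,0.4]
    - [-0.99,-0.36,-0.4,0,0,0.758,0.4]
    - [-0.99,-0.36,-0.4,0,0,0.758,0.4]
    - [-0.99,-0.36,-0.4,0,0,0.758,0.4]
    - [-0.99,-0.36,-0.4,0,0,0.758,0.4]

```text
time_s: 1.8
tool_pos: [0.4225, 0.4413, 0.3026]
tool_rot: [180.0, -0.0, 90.1]
force: [-0.2, 0.2, 0.5]
grip_width: 0.0352
grasp_force: 0.0
```

Request:
apply_moves:
  moves:
    - [-1,0.65,0,0,0,0,0.4]
    - [-1,0.65,0,0,0,0,0.4]
    - [-1,0.65,0,0,0,0,0.4]
    - [-1,0.65,0,0,0,0,0.4]
    - [-1,0.65,0,0,0,0,0.4]
    - [-1,0.65,0,0,0,0,0.4]

```text
time_s: 2.4
tool_pos: [0.5564, 0.2332, 0.3029]
tool_rot: [179.9, 0.2, 89.4]
force: [-0.2, -0.6, -0.5]
grip_width: 0.0347
grasp_force: 0.0
```

Request:
apply_moves:
  moves:
    - [-1,0,0,0,0,0,0.4]
    - [-1,0,0,0,0,0,0.4]
    - [-1,0,0,0,0,0,0.4]
    - [-1,0,0,0,0,0,0.4]
    - [-1,0,0,0,0,0,0.4]

```text
time_s: 2.9
tool_pos: [0.5526, 0.0319, 0.3036]
tool_rot: [179.9, 0.2, 89.4]
force: [0.7, -1.4, 0.3]
grip_width: 0.0352
grasp_force: 0.0
```

Request:
apply_moves:
  moves:
    - [-1,0,0,0,0,0,0.4]
    - [-1,0,0,0,0,0,0.4]
    - [-1,0,0,0,0,0,0.4]
    - [-1,0,0,0,0,0,0.4]
    - [-1,0,0,0,0,0,0.4]
    - [-1,0,0,0,0,0,0.4]

```text
time_s: 3.5
tool_pos: [0.5525, -0.1596, 0.3026]
tool_rot: [180.0, -0.0, 89.9]
force: [-0.6, 0.8, -0.4]
grip_width: 0.0347
grasp_force: 0.0
```

Request:
apply_moves:
  moves:
    - [-0.05,0,0.25,0,0,0,0.4]
    - [-0.05,0,0.5,0,0,0,0.4]
    - [-0.05,0,0.7,0,0,0,0.4]
    - [-0.05,0,0.9,0,0,0,0.4]
    - [-0.05,0,1,0,0,0,0.4]
    - [-0.05,0,1,0,0,0,0.4]

```text
time_s: 4.1
tool_pos: [0.5507, -0.1652, 0.099]
tool_rot: [-179.6, -0.1, 90.2]
force: [0.1, -0.1, -0.2]
grip_width: 0.0348
grasp_force: 0.0
```

Request:
apply_moves:
  moves:
    - [0,0,0.1,0,0,0,0.4]
    - [0,0,0.2,0,0,0,0.4]
    - [0,0,0.22,0,0,0,0.4]
    - [0,0,0.22,0,0,0,0.4]
    - [0,0,0.22,0,0,0,0.4]

```text
time_s: 4.6
tool_pos: [0.5539, -0.1684, 0.0602]
tool_rot: [179.9, 0.0, 90.1]
force: [-0.1, 1.2, 0.2]
grip_width: 0.0349
grasp_force: 0.0
```

Run:
```python
from h import *
a=viewer.read_camera("side")[100:310,130:410];cv2.imwrite("pics/s1.png",cv2.resize(a,None,fx=2.8,fy=2.8)[...,::-1])
print(env.get_obs()["tool_pos"],env.get_obs()["force"])
```

```text
[ 0.55393587 -0.1686069   0.06016553] [0.31036976 0.35582574 0.90972327]
```

View pics/s1.png

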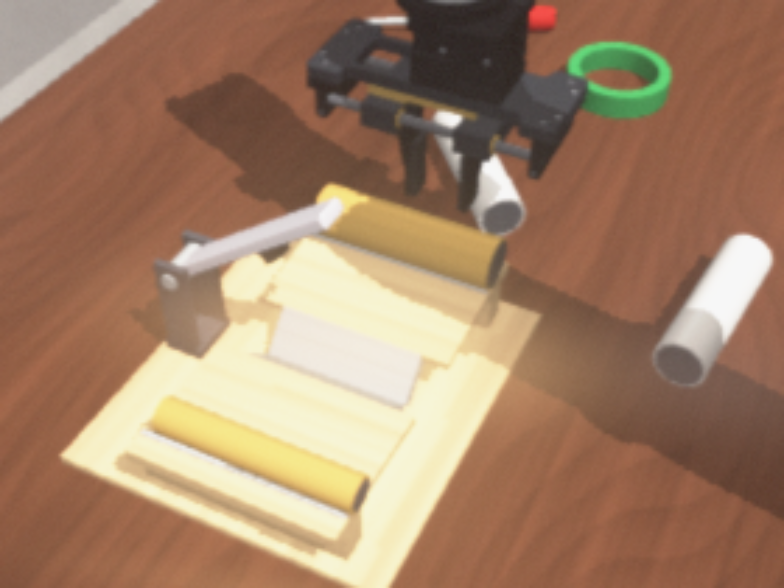

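The fingers are behind the thick rail and clear of it and the white tube (crop: fingers near (415,190) and (470,200), rail around (420,235)). Next is a slow push inward.

Request:
apply_moves:
  moves:
    - [0.05,0,0.015,0,0,0,0.4]
    - [0.1,0,0.015,0,0,0,0.4]
    - [0.115,0,0.015,0,0,0,0.4]
    - [0.13,0,0.015,0,0,0,0.4]
    - [0.145,0,0.015,0,0,0,0.4]
    - [0.155,0,0.015,0,0,0,0.4]
    - [0.165,0,0.015,0,0,0,0.4]
    - [0.175,0,0.015,0,0,0,0.4]
    - [0.18,0,0.015,0,0,0,0.4]

```text
time_s: 5.55
tool_pos: [0.553, -0.1355, 0.0564]
tool_rot: [179.9, 0.2, 89.9]
force: [-0.5, -6.2, 3.6]
grip_width: 0.0348
grasp_force: 2.9
```

```bash
cat > where.py <<'E'
from h import *
viewer.read_camera("top")
for d in masks_of("top","thick_rail"):
    print(round(d["conf"],2),np.round(d["location"],1),"y67",np.round(ray("top",d["location"],.067)[:2],4),"y43",np.round(ray("top",d["location"],.043)[:2],4))
o=env.get_obs(); print(o["tool_pos"],o["force"],o["time_s"])
E
python3 where.py
```

```text
[ 0.55304434 -0.13527214  0.05636379] [-0.06767677 -4.94009672  3.72943651] 5.65
```

Request:
apply_moves:
  moves:
    - [0.01,0,-0.01,0,0,0,0.4]
    - [0.02,0,-0.01,0,0,0,0.4]
    - [0.03,0,-0.01,0,0,0,0.4]
    - [0.03,0,-0.01,0,0,0,0.4]

```text
time_s: 6.05
tool_pos: [0.5524, -0.1249, 0.0571]
tool_rot: [-179.9, -0.1, 90.1]
force: [0.1, -0.3, -0.6]
grip_width: 0.035
grasp_force: 0.0
```

```bash
python3 where.py
```

```text
[ 0.55242641 -0.12571758  0.05718093] [0.23842493 0.24587941 0.47916319] 6.15
```

Request:
apply_moves:
  moves:
    - [-0.2,0,0,0,0,0,0.4]
    - [-0.25,0,-0.2,0,0,0,0.4]
    - [-0.25,0,-0.45,0,0,0,0.4]
    - [-0.25,0,-0.7,0,0,0,0.4]
    - [-0.25,0,-0.95,0,0,0,0.4]
    - [-0.25,0,-1,0,0,0,0.0]
    - [-0.25,0,-1,0,0,0,0.0]

```text
time_s: 6.85
tool_pos: [0.5538, -0.1769, 0.2598]
tool_rot: [179.7, 0.0, 90.0]
force: [0.5, -0.4, -0.2]
grip_width: 0.0257
grasp_force: 0.0
```

Run:
```python
from h import *
a=viewer.read_camera("side")[100:310,130:410];b=viewer.read_camera("top")[80:290,130:410]
cv2.imwrite("pics/s2.png",np.hstack([cv2.resize(x,(400,300)) for x in(a,b)])[...,::-1])
o=env.get_obs(); print(o["tool_pos"],o["force"],o["time_s"])
for d in masks_of("side","thick_rail"): print("side",round(d["conf"],2),np.round(d["location"],1),np.round(ray("side",d["location"],.043)[:2],4))
```

```text
[ 0.55198996 -0.17617604  0.25599785] [-0.41380676 -0.36229856 -0.66230302] 6.95
side 0.66 [382.1 211.2] [ 0.3349 -0.1509]
side 0.62 [298.8 160.8] [ 0.5511 -0.2304]
side 0.55 [253.5 228.6] [0.5462 0.0048]
```

View pics/s2.png

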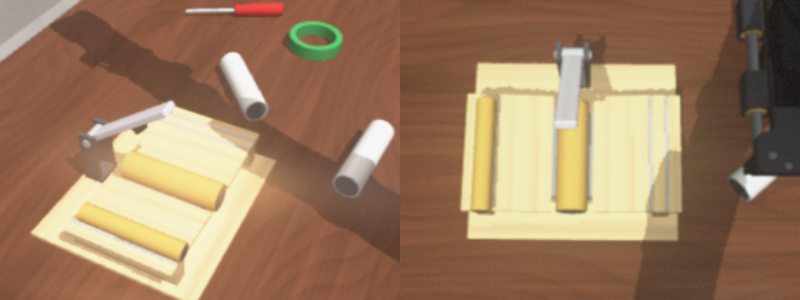

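The rail lies in the vee, seen in both views, and the thin rail has not moved. Next is the clamp: I'll move over cradle x=40 with the fingers shut.

Request:
apply_moves:
  moves:
    - [0.2,0.05,-0.15,0,0,0,0]
    - [0.45,0.1,-0.15,0,0,0,0]
    - [0.7,0.2,-0.15,0,0,0,0]
    - [0.885,0.225,-0.15,0,0,0,0]
    - [0.885,0.225,-0.15,0,0,0,0]
    - [0.885,0.225,-0.15,0,0,0,0]

```text
time_s: 7.6
tool_pos: [0.5968, 0.0017, 0.2849]
tool_rot: [-179.8, 0.1, 90.2]
force: [-0.1, -0.8, 0.6]
grip_width: 0.0004
grasp_force: 0.0
```

Request:
apply_moves:
  moves:
    - [0,0,0.15,0,0,0,0]
    - [0,0,0.3,0,0,0,0]
    - [0,0,0.45,0,0,0,0]
    - [0,0,0.5,0,0,0,0]
    - [0,0,0.55,0,0,0,0]
    - [0,0,0.6,0,0,0,0]
    - [0,0,0.65,0,0,0,0]

```text
time_s: 8.3
tool_pos: [0.5984, -0.0002, 0.158]
tool_rot: [179.9, -0.0, 90.0]
force: [0.0, -0.2, 0.1]
grip_width: 0.0005
grasp_force: 0.0
```

Request:
apply_moves:
  moves:
    - [0,0,0.04,0,0,0,0]
    - [0,0,0.08,0,0,0,0]
    - [0,0,0.12,0,0,0,0]
    - [0,0,0.16,0,0,0,0]
    - [0,0,0.2,0,0,0,0]

```text
time_s: 8.8
tool_pos: [0.5978, 0.0003, 0.1172]
tool_rot: [180.0, -0.0, 90.0]
force: [-1.0, -0.0, 2.4]
grip_width: 0.0004
grasp_force: 0.9
```

Run:
```python
from h import *
a=viewer.read_camera("side")[100:310,130:410];b=viewer.read_camera("top")[80:290,130:410]
cv2.imwrite("pics/s3.png",np.hstack([cv2.resize(x,(400,300)) for x in(a,b)])[...,::-1])
o=env.get_obs(); print(o["tool_pos"],o["force"],o["time_s"])
```

```text
[5.96906180e-01 2.94501056e-04 1.16103063e-01] [ 0.37826434 -0.6247901   0.0548824 ] 8.9
```

View pics/s3.png

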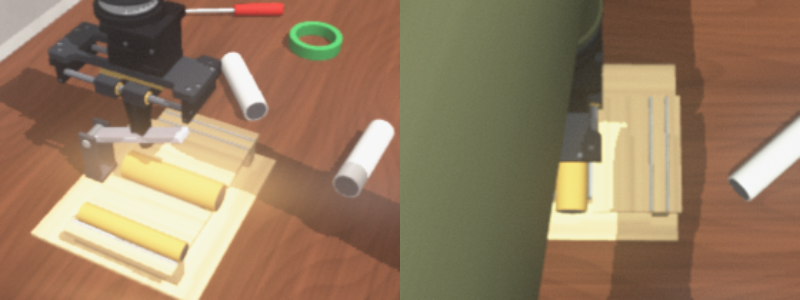

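The finger is on the bar, and the arm has swung part of the way down.

Request:
apply_moves:
  moves:
    - [0,0,0.03,0,0,0,0]
    - [0,0,0.06,0,0,0,0]
    - [0,0,0.09,0,0,0,0]
    - [0,0,0.11,0,0,0,0]
    - [0,0,0.13,0,0,0,0]
    - [0,0,0.145,0,0,0,0]
    - [0,0,0.155,0,0,0,0]
    - [0,0,0.16,0,0,0,0]

```text
time_s: 9.7
tool_pos: [0.5975, 0.0003, 0.0853]
tool_rot: [-180.0, -0.0, 90.0]
force: [-1.3, 0.3, 2.7]
grip_width: 0.0009
grasp_force: 0.9
```

Request:
apply_moves:
  moves:
    - [0,0,0.005,0,0,0,0]
    - [0,0,0.01,0,0,0,0]
    - [0,0,0.01,0,0,0,0]

```text
time_s: 10.0
tool_pos: [0.5979, 0.0002, 0.0835]
tool_rot: [180.0, -0.0, 90.0]
force: [0.0, -0.6, 0.3]
grip_width: 0.0003
grasp_force: 0.2
```

Request:
apply_moves:
  moves:
    - [0,0,0.005,0,0,0,0]
    - [0,0,0.005,0,0,0,0]

```text
time_s: 10.2
tool_pos: [0.5979, 0.0003, 0.0835]
tool_rot: [180.0, -0.0, 90.0]
force: [-2.1, -0.2, 6.2]
grip_width: 0.0006
grasp_force: 3.0
```

Request:
apply_moves:
  moves:
    - [0,0,0.005,0,0,0,0]
    - [0,0,0.005,0,0,0,0]

```text
time_s: 10.4
tool_pos: [0.598, 0.0003, 0.0834]
tool_rot: [180.0, -0.0, 90.0]
force: [-6.1, 0.8, 11.4]
grip_width: 0.0002
grasp_force: 5.6
```

Request:
apply_moves:
  moves:
    - [0,0,0.005,0,0,0,0]
    - [0,0,0.005,0,0,0,0]

```text
time_s: 10.6
tool_pos: [0.598, 0.0003, 0.0833]
tool_rot: [180.0, -0.1, 90.0]
force: [-7.0, -0.2, 16.7]
grip_width: 0.0004
grasp_force: 8.2
```

The force climbs with no further motion, so the pad is seated at z = 83 mm. I'll lift straight up and retreat.

Request:
apply_moves:
  moves:
    - [0,0,-0.05,0,0,0,0]
    - [0,0,-0.2,0,0,0,0]
    - [0,0,-0.45,0,0,0,0]
    - [0,0,-0.7,0,0,0,0]
    - [0,0,-0.95,0,0,0,0]
    - [-0.25,0,-1,0,0,0,0]
    - [-0.5,0,-1,0,0,0,0]
    - [-0.75,0,-1,0,0,0,0]
    - [-1,0,-1,0,0,0,0]
    - [-1,0,-1,0,0,0,0]
    - [-1,0,-1,0,0,0,0]

```text
time_s: 11.7
tool_pos: [0.5972, -0.2019, 0.2805]
tool_rot: [180.0, 0.0, 89.8]
force: [-0.0, 0.4, 0.3]
grip_width: 0.0003
grasp_force: 0.0
```

Run:
```python
from h import *
a=viewer.read_camera("side")[100:310,130:410];b=viewer.read_camera("top")[80:290,130:410]
cv2.imwrite("pics/s4.png",np.hstack([cv2.resize(x,(400,300)) for x in(a,b)])[...,::-1])
o=env.get_obs(); print(o["tool_pos"],o["force"],o["time_s"])
```

```text
[ 0.59817106 -0.19818981  0.28031335] [0.45176764 0.02891784 0.27383008] 11.8
```

View pics/s4.png

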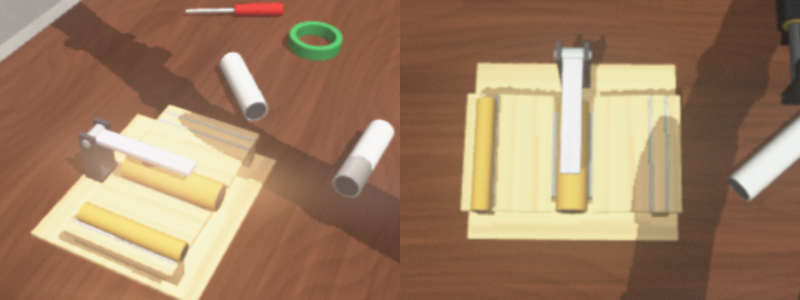

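The clamp arm is level on the rail, the rail sits in the vee, and nothing else has moved.

```bash
python3 -c "
from cell import env
print(env.sign_off())"
```

```text
the job is handed in; nothing more can be done
None
```

I rolled the thick rail into the vee, let it settle and closed the clamp pad onto it; the thin rail and the white look-alikes are where they were, and I handed the job in at about 12 s.

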